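# Clear the pellet die holder and rock the die block free

## Robot

A 6-joint arm with a two-finger parallel gripper is mounted at the origin on a cart in front of the work surface, level with it; the furniture and walls round the work are solid. World frame = base frame: x ahead of the robot, y to its left, z up, the work surface at z = 0. Lengths are in m, angles in rad, forces in N, time in s.
With the tool pointing down it reaches from about 0.425 to 0.925 m from the base axis. Payload 12.5 kg.
Tool frame: the origin (TCP) lies between the finger pads; the fingertips stand 22 mm ahead of it and the grasp point (between the pads) lies 3 mm ahead of it (arm.tips_ahead is the distance from the TCP to the fingertips, in m); y points along the fingers, z is the direction in which the jaws open and shut, and the axes are right-handed (so a half turn about y gives the same grasp; the last joint's range is limited). The gripper opens to 85 mm and grips with 20 to 120 N. Pads are 22 mm wide; open, the fingers measure 114 mm over their backs; the gripper's body (76 mm by 85 mm) begins 54 mm behind the grasp point. The pads swing forward as they close: fully open they stand 13 mm farther back than shut.
Start: joints at [1.003, 0.491, 1.559, -0, 1.092, -0.106], TCP at [0.278, 0.56, 0.223] pointing down, gripper open.
Joint ranges: [-3.1, 3.1], [-0.84, 2.19], [0.05, 2.79], [-1.13, 4.28], [0.06, 2.93], [-2.69, 2.69]. Speed limits (rad/s): [2.22, 2.22, 2.79, 3.14, 3.14, 3.14].

## Interface

Orientations are given as a rotation vector (axis times angle).
In Python, from station import arm gives the robot as it stands.
- The arm moves only by the tool play_rows, never from a script. Its argument "deltas" is a list that holds one entry, the list of rows, each a list of 6 numbers: the shift along the tool's x, y, z in cm, then the turn, a rotation vector about the tool's x, y, z in degrees. A call has 1 to 12 rows; each row is the pose to reach, as a shift and turn from the pose commanded when the call began, along the tool's axes at that moment; what a row does not reach only later rows make up. A row lasts 1/12 s, in which the tool goes at most 41.7 mm and 7.16 degrees, less where a joint would pass 70% of its speed; a pose out of reach is approached as far as the arm can. A call with a gripper value outside its range is refused whole. "grip" is the closure, from -1 (fully open) to 1 (shut), set as the call begins (left out, the last holds). The fingers move at their own pace and stop on an object; "squeeze" is the grip in N (left out, the last holds). Time passes only in rows, so rows that repeat a pose let the fingers close. It gives the time, the measured TCP pose, the force and the opening at its end, in the units of the state.
- arm.observe(): the state, without advancing time (a new reading comes with each control period).
- arm.grab_frame(name): name is "side" or "top"; returns a dict with "pixels" (480x640x3 uint8, red, green, blue), "vfov" (degrees; the focal length in pixels is half the picture's height over the tangent of half this angle, whatever the lens; pixels are square), "cx", "cy" (the principal point, pixels), "xyz" and "attitude" of the camera in the world. Camera axes: x right, y up, looking along -z (the intrinsics and any distortion apply to the point x, -y, -z); pixel columns grow to the right and rows downward; lengths in m; the calibration is good to about 2 mm. A picture is of the moment at which its call begins. There is no depth.
- arm.sign_off(): hands the job in, once; it reports no verdict.
The state is a dict: "time_s": time; "q": joint angles; "qd": joint speeds; "joint_efforts": joint torques, N m; "position": TCP position; "tool_rot": TCP orientation; "ft_force": force on the tool from outside, world axes, zero at the start; "torque": the same for the moment, N m; "finger_gap": finger opening in m.
Only numpy, scipy, OpenCV 4.12 (cv2) and the standard library are available. Lean on these libraries where they do the work, as an engineer would, in place of code of your own. Each camera call takes 0.05 s, during which the arm holds its last target. There are 200 camera calls.

## Task

First collect the two pressed pellets from the catch tray in front of the die holder and put them in the tote. Then take the die block by its upright post and rock it towards one cheek and then towards the other, so that the block itself works both stiff cheeks apart (do not push the cheeks with the gripper), and lift it out between them. Finish while still holding the block upright and steady over the holder, just clear of it: its underside roughly 1 to 5 cm above the tops of the cheeks. Do not disturb the jar, timer and flask.

Things in the scene. Friction and masses are not known exactly. Their poses are not given: they have to be found in the camera images.
- die_holder: Grey bench fixture, bolted down. Frame H: origin at the centre of its underside, on the worktop right below the die block; z up, x pointing away from its catch tray, y to the left of x. Base plate 104 x 112 x 12 mm. Upright aluminium cheeks, 56 mm long in x, stand at +y and -y of the die block, tops at z = 81.5 mm. Fixed brackets outside them at y = +-36 to 44 mm, top z = 64 mm.
- tray (a point): centre of the catch tray's floor, 3 mm above the worktop. The tray is 96 (x of H) x 136 (y) mm outside, walls 3 mm, rim 10 mm above the worktop, in front of the holder (towards -x of H).
- cradle (a point): centre of the cradle floor inside the holder, 12 mm above the worktop, on which the die block's foot stands; a low rim (top 24 mm above the worktop) keeps the foot in place with 1.5 mm play all round.
- lips (a point): point midway between the cheeks, level with their tops (81.5 mm above the worktop). Each cheek has an inward lip, 6 mm thick, its underside 3.5 mm above the block's shoulder, hanging 3.5 to 4.5 mm over it: a straight pull cannot bring the block out until both cheeks stand about 6 to 7 mm out.
- die_block: Loose plain steel block, 124 mm tall, 0.26 to 0.46 kg, standing in the holder. Origin: lowest point of its foot, on the centre line, at the start 12 mm above the worktop; z up the block, axes as H. Rounded foot (radius 14 mm, axis along x). Body 40 (x) x 28 (y) mm up to flat shoulders at z = 60 mm; on it an upright grip post 22 (x) x 14 (y) mm, z = 60 to 124 mm.
- post (a point): centre line of the block's grip post, 104 mm above the block's underside and 20 mm below the post's top. The post stands clear above the cheeks from 34 mm below this point to 20 mm above it; grip it there, fingers closing along x or y of the block.
- rock_axis (a point): centre of the rounded foot, 14 mm above the block's underside. The block rocks towards +y and -y about the x direction through this point. Leaning it from upright by 0.18 rad (10 degrees) pushes the cheek on that side about 7 mm out (the top of the post goes about 20 mm). Then stand it upright and lift it straight out, play 1 to 2.5 mm a side.
- cheek_left (a joint): outward (+y of H) slide of the cheek at +y, m: 0 = closed, inner face 1 mm from the block; end stop at 0.008. It stays where it is left; pushing it takes about 5 N. At the start 0 to 0.001.
- cheek_right (a joint): outward (-y of H) slide of the cheek at -y, m: as cheek_left.
- pellet_1: pressed white pellet, upright cylinder 26 mm diameter, 30 mm tall, 30 to 55 g, standing in the catch tray. Origin: centre of its underside, z along its axis.
- pellet_2: the second pellet, the same as pellet_1, about 70 mm from it.
- tote: plain grey open box, 150 (x) x 110 (y) x 45 mm high outside, walls and floor 4 mm, fixed to the worktop. Origin: centre of its underside.
- jar: bystander: small clear sample jar, 44 mm diameter, 60 mm tall; origin centre of its underside. Leave alone. It stands before the fume hood, whose solid tall front comes forward to about x = 0.52 m at y = 0 to 0.3 m: draw the arm in when swinging past it.
- timer: bystander: white upright timer, 24 x 66 x 62 mm; origin centre of its underside. Leave alone.
- flask: bystander: clear conical flask, 63 mm diameter, 106 mm tall; origin centre of its underside. Leave alone.
There are look-alikes about, which are no part of the job. Leave any blue or brown look-alike of the pellet_1 alone. Several things have the shape of the die_block; the one meant has the colours described above.

How it is judged:
On the way, in this order (a step that is already met when the one before it is completed fails the run):
1. both pellets lie in the tote, let go (x of pellet_1 in the frame of tote between -0.071 and 0.071 m and y of pellet_1 in the frame of tote between -0.051 and 0.051 m and height (world z) of each of pellet_1, pellet_2 below 0.04 m and contact force between the fingers and pellet_1 below 0.1 N and linear speed of each of pellet_1, pellet_2 below 0.05 m/s and x of pellet_2 in the frame of tote between -0.071 and 0.071 m and y of pellet_2 in the frame of tote between -0.051 and 0.051 m and contact force between the fingers and pellet_2 below 0.1 N), for 0.2 s.
2. the block has been rocked so far that one cheek stands at least 3.5 mm out (value of joint any of cheek_left, cheek_right above 0.0035 m and contact force between the fingers and die_block above 1 N), for 0.05 s.
3. and rocked to the other side, so that both cheeks stand at least 3.5 mm out (value of joint each of cheek_left, cheek_right above 0.0035 m and contact force between the fingers and die_block above 1 N), for 0.05 s.
At the end, for the whole second after the job is handed in: The gripper holds the die block within 12 degrees (0.21 rad) of upright, over the holder (within 35 mm of its centre), at rest, its underside 2.5 to 68 mm above the cheek tops, clear of the holder and its cheeks; both pellets lie in the tote, let go (all of step 1 and contact force between the fingers and die_block above 1 N and z of die_block in the frame of die_holder between 0.084 and 0.15 m and horizontal distance between die_block and die_holder below 0.035 m and angle between die_block's own z axis and vertical below 0.21 rad and contact force between die_block and die_holder below 0.05 N and linear speed of die_block below 0.03 m/s and angular speed of die_block below 0.2 rad/s); the arm keeps its last pose, push and grip.
It fails at once if the gripper pushes a cheek (more than 3 N) (contact force between the fingers and cheek_left above 3 N or contact force between the fingers and cheek_right above 3 N).
It fails at once if the jar, timer or flask is moved by more than 25 mm (distance of any of jar, timer, flask from where it was at the start of the episode above 0.025 m).
It also fails if it takes over 61 s, if anything falls off the work surface, if the arm or the gripper's body presses on something with over 40 N, if the wrist force passes 120 N, or if a joint passes its speed limit or range.

## Working session

There is one attempt and no reset: what is moved stays moved. The work goes in short steps, Python scripts to look and compute and a tool call to move; the robot and the scene stay as the last step left them, time stands still between calls to the robot, and variables do not carry over. Pictures are saved under pics/ and viewed, about 8 in all and at most 12, crops included, and the job is handed in when it is done.

Besides the shell and the picture viewer there is one more tool, called in YAML: its name, and indented under it one key for each argument. play_rows: Moves the arm, as the interface text tells. Its arguments: {"type":"object","properties":{"deltas":{"type":"array"},"grip":{"type":"number"},"squeeze":{"type":"number"}},"required":["deltas"]}

```bash
ls; mkdir -p pics
cat > h.py <<'E'
import numpy as np, cv2
from scipy.spatial.transform import Rotation as R
from station import arm
def cam(name,save=None):
    f=arm.grab_frame(name)
    if save: cv2.imwrite('pics/'+save+'.png',cv2.cvtColor(f['pixels'],cv2.COLOR_RGB2BGR))
    return f
def K(f):
    fl=240/np.tan(np.radians(f['vfov'])/2)
    return np.array([[fl,0,f['cx']],[0,fl,f['cy']],[0,0,1.]])
def att(f):
    a=np.array(f['attitude'],float)
    return a if a.shape==(3,3) else R.from_rotvec(a).as_matrix()
def ray(f,u,v):
    d=np.array(f.get('distortion',f.get('dist',np.zeros(5))),float)
    p=cv2.undistortPoints(np.array([[[u,v]]],float),K(f),d)[0,0]
    return np.array(f['xyz']),att(f)@np.array([p[0],-p[1],-1])
def onz(f,u,v,z):
    o,d=ray(f,u,v); return o+d*(z-o[2])/d[2]
def proj(f,P):
    c=att(f).T@(np.array(P,float)-f['xyz']); c=c*[1,-1,-1]
    p=K(f)@c; return p[:2]/p[2]
E
python3 - <<'E'
from h import *
for n in('top','side'):
    f=cam(n,n+'0'); print({k:v for k,v in f.items() if k!='pixels'})
print(arm.observe(),arm.tips_ahead)
E
```

```text
pics
{'vfov': 52.65741268214449, 'cx': 326.86300296399673, 'cy': 238.86692281063793, 'xyz': array([ 0.41067115, -0.16027373,  1.08206059]), 'attitude': array([ 0.14353873, -0.1605383 , -1.55586171])}
{'vfov': 48.65501735562947, 'cx': 318.8754656885508, 'cy': 238.72083209333766, 'xyz': array([ 0.4262533 , -0.96842952,  0.70853766]), 'attitude': array([ 0.94617818, -0.11473458, -0.20169481])}
{'time_s': 0.1, 'q': array([ 1.00342054e+00,  4.91463439e-01,  1.55942661e+00,  5.08949861e-06,
        1.09168368e+00, -1.05625311e-01]), 'qd': array([-5.62975523e-04, -1.86369155e-03, -1.93935341e-03, -2.22052369e-04,
       -1.87521520e-04,  1.66641307e-05]), 'joint_efforts': array([ 2.15023058e-03, -6.19452810e+01, -2.62019992e+01, -1.04058095e-04,
        2.85063703e-03,  2.73753722e-05]), 'position': array([0.27832032, 0.55936172, 0.22229532]), 'tool_rot': array([-1.54122937,  0.36238144, -0.36186207]), 'ft_force': array([-1.07709253, -0.79611908, -0.99782378]), 'torque': array([-0.07385576, -0.00450847,  0.01004372]), 'finger_gap': 0.0854254839127337} 0.022
```

View pics/top0.png

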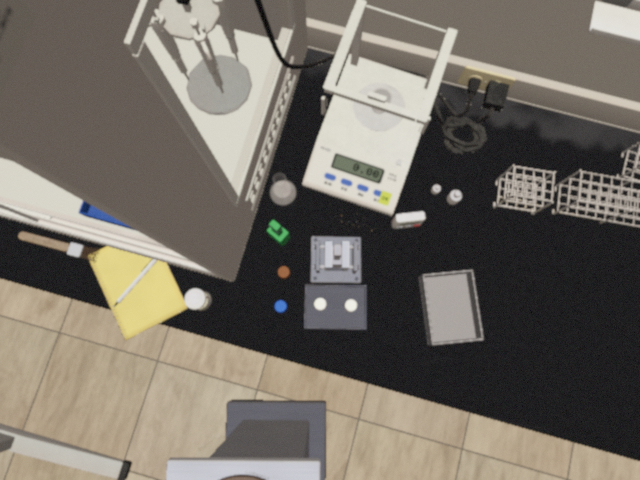

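View pics/side0.png

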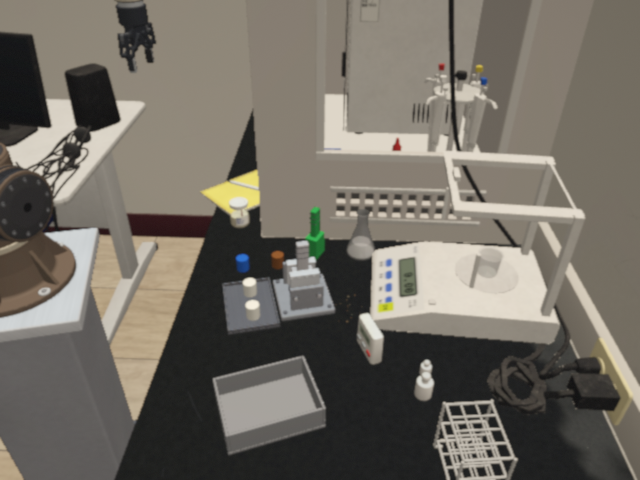

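The top view shows the pellets at about (320,303) and (351,305), the holder with the steel block at about (337,258), and the tote at about (451,307). The side view shows the pellets at (250,287) and (253,310), the post at (302,250), and a green look-alike block. The next step is to measure them.

```bash
cat > m.py <<'E'
from h import *
f=arm.grab_frame('top'); s=arm.grab_frame('side')
def blobs(f,m,lo,hi,roi):
    M=np.zeros(m.shape,np.uint8); x0,y0,x1,y1=roi; M[y0:y1,x0:x1]=m[y0:y1,x0:x1]
    n,l,st,c=cv2.connectedComponentsWithStats(M)
    return [(c[i].round(1),st[i]) for i in range(1,n) if lo<st[i,4]<hi]
g=f['pixels'].astype(int).min(2); gs=s['pixels'].astype(int).min(2)
for c,st in blobs(f,(g>170).astype(np.uint8),30,600,(300,280,372,333)): print('pel top',c,st,onz(f,*c,.031).round(4))
for c,st in blobs(s,(gs>170).astype(np.uint8),30,600,(220,270,280,330)): print('pel side',c,st,onz(s,*c,.018).round(4))
# tray dark rectangle / holder base / tote via side of brightness
p=f['pixels'].astype(int)
def rect(mask,roi,z,name):
    M=np.zeros(mask.shape,np.uint8);x0,y0,x1,y1=roi;M[y0:y1,x0:x1]=mask[y0:y1,x0:x1]
    c=max(cv2.findContours(M,0,2)[0],key=cv2.contourArea); r=cv2.minAreaRect(c)
    B=np.array([onz(f,*q,z) for q in cv2.boxPoints(r)]); print(name,r,'ctr',B.mean(0).round(4),'\n',B.round(4)[:,:2], 'sides',np.linalg.norm(np.diff(B,axis=0),axis=1).round(4), np.degrees(np.arctan2(*(B[1]-B[0])[[1,0]])).round(1))
rect((g>35),(410,260,495,355),.045,'tote')
rect((g>35),(295,282,376,340),.01,'tray')
rect((g>90),(300,230,370,284),.012,'base')
def up(f,x0,y0,x1,y1,k): return cv2.resize(f['pixels'][y0:y1,x0:x1,::-1],None,fx=k,fy=k,interpolation=cv2.INTER_CUBIC)
a=up(f,290,225,380,335,5); b=up(s,215,225,345,335,5)[:,:]
b=cv2.resize(b,(int(b.shape[1]*.53),int(b.shape[0]*.53)))
h=max(a.shape[0],b.shape[0]); im=np.zeros((h,a.shape[1]+b.shape[1],3),np.uint8); im[:a.shape[0],:a.shape[1]]=a; im[:b.shape[0],a.shape[1]:]=b
cv2.imwrite('pics/crop1.png',im); print(im.shape)
st=arm.observe(); print(R.from_rotvec(st['tool_rot']).as_matrix().round(3),st['time_s'])
E
python3 m.py
```

```text
pel top [319.7 303.4] [314 298  12  12 118] [ 0.4754 -0.1566  0.031 ]
pel top [350.6 304.7] [345 299  12  13 119] [ 0.4733 -0.2231  0.031 ]
pel side [249.2 281.9] [243 278  13   9  92] [ 0.4771 -0.1419  0.018 ]
pel side [251.8 304.4] [245 300  14  10 110] [ 0.4741 -0.2091  0.018 ]
tote ((450.98779296875, 306.8902282714844), (75.3143081665039, 61.39993667602539), 83.6598129272461) ctr [ 0.4709 -0.436   0.045 ] 
 [[ 0.5418 -0.364 ]
 [ 0.5579 -0.4967]
 [ 0.3995 -0.5061]
 [ 0.3845 -0.3772]] sides [0.1337 0.1587 0.1298] -83.1
tray ((334.0, 306.5), (49.0, 68.0), 90.0) ctr [ 0.4708 -0.188   0.01  ] 
 [[ 0.5233 -0.1124]
 [ 0.5248 -0.263 ]
 [ 0.4181 -0.2622]
 [ 0.4168 -0.1145]] sides [0.1506 0.1067 0.1477] -89.4
base ((335.0, 259.0), (46.0, 50.0), 90.0) ctr [ 0.5757 -0.1896  0.012 ] 
 [[ 0.627  -0.133 ]
 [ 0.6282 -0.2456]
 [ 0.5244 -0.2451]
 [ 0.5233 -0.1346]] sides [0.1126 0.1038 0.1106] -89.4
(550, 794, 3)
[[ 0.895 -0.     0.446]
 [-0.446 -0.001  0.895]
 [-0.    -1.    -0.001]] 0.2
```

View pics/crop1.png

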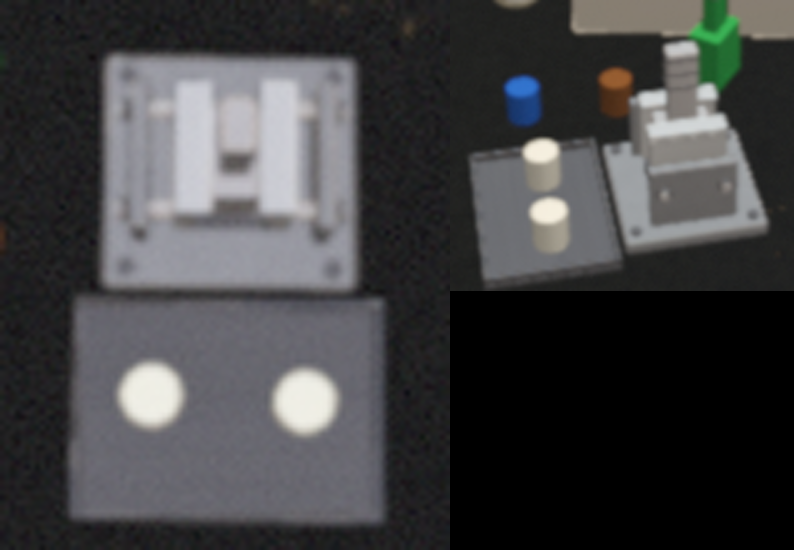

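```bash
cat >> h.py <<'E'
H=np.array([.5757,-.1896,0]); YAW=.6
def rot(yaw,tilt=0):   # yaw of tool x in world deg; tilt about H x axis, deg
    c,s=np.cos(np.radians(yaw)),np.sin(np.radians(yaw))
    M=np.array([[c,0,-s],[s,0,c],[0,-1,0.]])
    ax=np.array([np.cos(np.radians(YAW)),np.sin(np.radians(YAW)),0])
    return R.from_rotvec(ax*np.radians(tilt)).as_matrix()@M
def delta(p,M,p0=None,M0=None):
    st=arm.observe(); p0=st['position'] if p0 is None else p0
    M0=R.from_rotvec(st['tool_rot']).as_matrix() if M0 is None else M0
    d=M0.T@(np.array(p)-p0)*100; w=np.degrees(R.from_matrix(M0.T@M).as_rotvec())
    print('[',', '.join('%.2f'%v for v in [*d,*w]),']')
E
python3 - <<'E'
from h import *
f=arm.grab_frame('top')
print('post top',onz(f,337.6,247,.136))
delta([.40,.25,.2],rot(-55)); delta([.43,0,.17],rot(-89.4)); delta([.475,-.157,.11],rot(-89.4))
E
```

```text
post top [ 0.58029185 -0.19118879  0.136     ]
[ 24.67, 2.26, -22.29, 0.03, 28.54, 0.00 ]
[ 38.50, 5.27, -43.33, 0.03, 62.94, 0.01 ]
[ 49.52, 11.28, -55.38, 0.03, 62.94, 0.01 ]
```

play_rows:
  deltas:
    - [[2.5,0.2,-2.2,0,3,0],[5,0.5,-4.5,0,7,0],[8,0.8,-7.3,0,12,0],[11,1,-10,0,16,0],[14,1.2,-12.7,0,20,0],[17,1.5,-15.5,0,24,0],[20,2,-18,0,27,0],[23,2.2,-20.8,0,28.5,0],[25.5,2.5,-24,0,32,0],[27,2.8,-27,0,38,0],[29,3.2,-30,0,43,0],[31,3.7,-33,0,48,0]]
  grip: 0.0
  squeeze: 25

```text
time_s: 1.25
position: [0.4088, 0.1244, 0.1859]
tool_rot: [-1.323, 1.01, -1.011]
ft_force: [0.6, -0.1, 0.2]
finger_gap: 0.0429
```

Run:
```python
from h import *
s=arm.observe(); print(s['position'],s['finger_gap'])
delta([.43,0,.17],rot(-89.4)); delta([.475,-.157,.11],rot(-89.4)); delta([.475,-.157,.028],rot(-89.4))
```

```text
[0.40883423 0.12438343 0.18591061] 0.0429229993899002
[ 12.56, 1.59, -1.24, -0.04, 14.70, -0.00 ]
[ 28.89, 7.59, -1.05, -0.04, 14.70, -0.00 ]
[ 28.89, 15.79, -1.05, -0.04, 14.70, -0.00 ]
```

play_rows:
  deltas:
    - [[4,0.5,-0.5,0,5,0],[8,1,-1,0,10,0],[12,1.6,-1.2,0,14.7,0],[16,3,-1.2,0,14.7,0],[20,4.5,-1.1,0,14.7,0],[24,6,-1.1,0,14.7,0],[27.5,7.2,-1.05,0,14.7,0],[28.9,7.6,-1.05,0,14.7,0],[28.9,7.6,-1.05,0,14.7,0],[28.9,9.5,-1.05,0,14.7,0],[28.9,11.5,-1.05,0,14.7,0],[28.9,11.5,-1.05,0,14.7,0]]

```text
time_s: 2.25
position: [0.4749, -0.1536, 0.0689]
tool_rot: [-1.218, 1.202, -1.195]
ft_force: [-0.8, -1.3, -1.1]
finger_gap: 0.043
```

Run:
```python
from h import *
s=cam('side'); p=s['pixels'][200:340,180:360,::-1]
cv2.imwrite('pics/c2.png',cv2.resize(p,None,fx=4,fy=4,interpolation=cv2.INTER_CUBIC))
s=arm.observe(); print(s['position'],s['finger_gap'],s['ft_force'])
delta([.475,-.157,.028],rot(-89.4))
```

```text
[ 0.47542353 -0.15383284  0.07026213] 0.04300593963200914 [ 0.78857685  0.24844556 -0.49963908]
[ 0.32, 4.23, -0.04, 0.15, 0.29, -0.08 ]
```

View pics/c2.png

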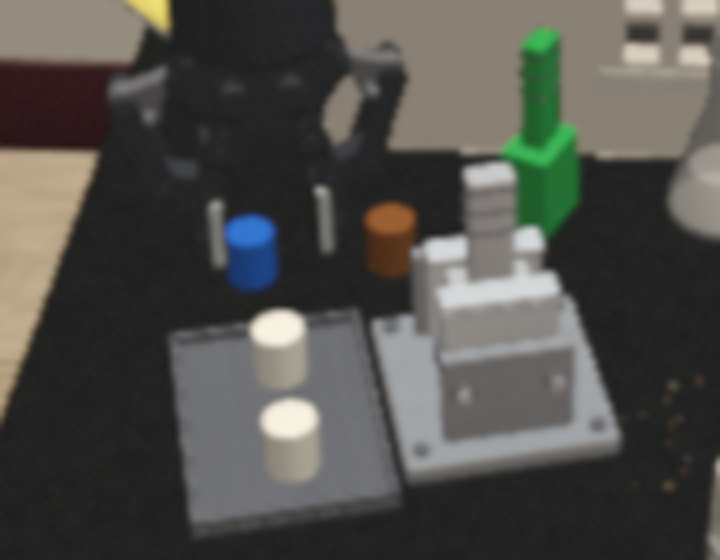

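The crop shows the jaws open along x, with tips near (234,266) and (262,262) in the full frame. They look plausibly above and behind pellet 1. I'll check that against the projection.

Run:
```python
from h import *
s=arm.grab_frame('side'); 
print(proj(s,[.475,-.154,.048]),proj(s,[.475-.0215,-.154,.048]),proj(s,[.475,-.157,.033]),proj(s,[.475,-.157,.003]), 'pellet top px ~(249.5,282)')
print(onz(s,248,264,.048))
```

```text
[247.83779317 274.18276799] [236.80223521 275.65654858] [248.53483315 281.04019389] [249.54877397 292.55547511] pellet top px ~(249.5,282)
[ 0.47901732 -0.12198083  0.048     ]
```

play_rows:
  deltas:
    - [[0.3,2,0,0,0.3,0],[0.3,3.5,0,0,0.3,0],[0.3,4.2,0,0,0.3,0],[0.3,4.2,0,0,0.3,0]]

```text
time_s: 2.68
position: [0.4762, -0.1577, 0.0288]
tool_rot: [-1.214, 1.203, -1.201]
ft_force: [-0.4, -0.0, 0.7]
finger_gap: 0.0429
```

play_rows:
  deltas:
    - [[0,0,0,0,0,0],[0,0,0,0,0,0],[0,0,0,0,0,0],[0,0,0,0,0,0],[0,0,0,0,0,0]]
  grip: 1.0

```text
time_s: 3.1
position: [0.4765, -0.1583, 0.0293]
tool_rot: [-1.213, 1.202, -1.203]
ft_force: [-0.5, -0.1, -0.8]
finger_gap: -0.0002
```

Run:
```python
from h import *
s=cam('side'); t=cam('top'); p=s['pixels'][200:340,200:340,::-1];q=t['pixels'][220:350,270:400,::-1]
a=cv2.resize(p,(400,400),interpolation=cv2.INTER_CUBIC);b=cv2.resize(q,(400,400),interpolation=cv2.INTER_CUBIC)
cv2.imwrite('pics/c3.png',np.hstack([a,b]))
```

```text
(no output)
```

View pics/c3.png

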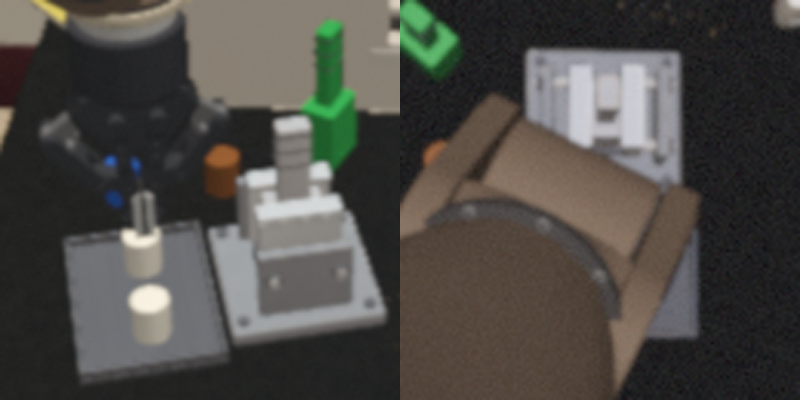

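The jaws closed on nothing. The shut pads appear at about (250,282) in the frame, either just above pellet 1 or about 25 mm behind it. I'll open them and feel downwards gently to find out which.

play_rows:
  deltas:
    - [[0,0,0,0,0,0],[0,0,0,0,0,0],[0,0,0,0,0,0],[0,0.3,0,0,0,0],[0,0.6,0,0,0,0],[0,0.6,0,0,0,0]]
  grip: 0.0

```text
time_s: 3.7
position: [0.4761, -0.1581, 0.0221]
tool_rot: [-1.214, 1.203, -1.202]
ft_force: [-0.4, -0.2, 0.0]
finger_gap: 0.043
```

Run:
```python
from h import *
print(arm.observe()['position'],arm.observe()['ft_force'])
s=arm.grab_frame('side'); p=s['pixels'][230:300,225:275,::-1]
cv2.imwrite('pics/c4.png',cv2.resize(p,(500,600),interpolation=cv2.INTER_NEAREST))
```

```text
[ 0.4760676  -0.15811349  0.02213681] [-0.35404943 -0.2100294   0.00616331]
```

View pics/c4.png

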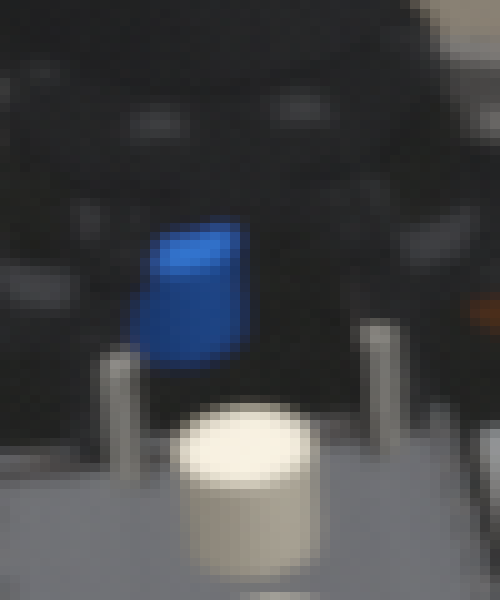

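No contact so far, with the pads straddling the pellet in x and their ends at about row 284. I'll feel another 5 mm down. A floor contact would mean the y is wrong, and no contact would mean the z is wrong.

play_rows:
  deltas:
    - [[0,0.3,0,0,0,0],[0,0.5,0,0,0,0]]

```text
time_s: 3.92
position: [0.4763, -0.1582, 0.0175]
tool_rot: [-1.214, 1.202, -1.202]
ft_force: [-0.0, 0.1, 0.9]
finger_gap: 0.0426
```

Run:
```python
from h import *
o=arm.observe();print(o['position'],o['ft_force'],o['joint_efforts'].round(1))
im=cv2.imread('pics/side0.png'); s=arm.grab_frame('side')
for z in (.20,.2222,.3): print(z,proj(s,[.278,.559,z]))
t=arm.grab_frame('top'); f=s
# blue decoy z-consistency of cameras: blue centroid both views
for n,c in(('t',t),('s',s)):
    h=cv2.cvtColor(c['pixels'],cv2.COLOR_RGB2HSV); m=cv2.inRange(h,(105,150,60),(125,255,255))
    k,l,q,cc=cv2.connectedComponentsWithStats(m); print(n,[(cc[i].round(),q[i,4]) for i in range(1,k) if q[i,4]>25])
```

```text
[ 0.47633883 -0.1582405   0.01753403] [-0.01282559  0.11979622  0.85450484] [  0.  -56.9 -11.3   0.    0.1   0. ]
0.2 [143.86646291  82.39088378]
0.2222 [142.40244293  74.47028973]
0.3 [137.06208681  45.57806607]
t [(array([ 95., 213.]), np.int32(221))]
s [(array([244., 265.]), np.int32(126))]
```

play_rows:
  deltas:
    - [[0,0.3,0,0,0,0],[0,0.4,0,0,0,0]]

```text
time_s: 4.18
position: [0.4763, -0.1582, 0.0135]
tool_rot: [-1.214, 1.202, -1.202]
ft_force: [-0.6, -0.3, -1.0]
finger_gap: 0.0429
```

play_rows:
  deltas:
    - [[0,0.15,0,0,0,0],[0,0.3,0,0,0,0]]

```text
time_s: 4.35
position: [0.4763, -0.1582, 0.0106]
tool_rot: [-1.214, 1.202, -1.202]
ft_force: [0.5, 0.3, -0.4]
finger_gap: 0.0428
```

Still free at a reported z of 0.0106, where the stated tip would be well below the floor. So the tips really sit about 25 mm higher than the reading implies. I'll go a little lower and close.

play_rows:
  deltas:
    - [[0,0.3,0,0,0,0],[0,0.5,0,0,0,0],[0,0.5,0,0,0,0]]

```text
time_s: 4.6
position: [0.4762, -0.1582, 0.0054]
tool_rot: [-1.214, 1.203, -1.202]
ft_force: [-0.2, -0.8, -1.0]
finger_gap: 0.0429
```

play_rows:
  deltas:
    - [[0,0,0,0,0,0],[0,0,0,0,0,0],[0,0,0,0,0,0],[0,0,0,0,0,0],[0,0,0,0,0,0]]
  grip: 1.0

```text
time_s: 5.02
position: [0.4764, -0.1583, 0.0059]
tool_rot: [-1.214, 1.202, -1.202]
ft_force: [-0.0, 0.4, 1.4]
finger_gap: 0.0248
```

Gripped, with a gap of 24.8 mm. I'll lift it and carry it to the tote.

play_rows:
  deltas:
    - [[0,-3,0,0,0,0],[0,-6,0,0,0,0],[0,-9,0,0,0,0],[3,-10,0,0,0,0],[7,-10,0,0,0,0],[11,-10,0,0,0,0],[15,-10,0,0,0,0],[19,-10,0,0,0,0],[23,-10,0,0,0,0],[27,-10,-0.3,0,0,0],[30,-10,-0.5,0,0,0],[30.7,-10,-0.5,0,0,0]]
  squeeze: 40

```text
time_s: 6.02
position: [0.4732, -0.4697, 0.1054]
tool_rot: [-1.213, 1.203, -1.206]
ft_force: [-0.6, -0.3, -0.6]
finger_gap: 0.0242
```

Run:
```python
from h import *
o=arm.observe();print(o['position'],o['finger_gap'])
s=cam('side','s5'); t=cam('top','t5')
a=cv2.resize(s['pixels'][220:470,140:400,::-1],(400,385));b=cv2.resize(t['pixels'][240:370,380:520,::-1],(400,371))
im=np.zeros((385,800,3),np.uint8);im[:,:400]=a;im[:371,400:]=b;cv2.imwrite('pics/c5.png',im)
P=o['position']
for z in(0,.003,.025): print(proj(s,P-[0,0,z]),proj(t,P-[0,0,z]))
```

```text
[ 0.47322168 -0.46974462  0.10541492] 0.024174145223716425
[269.4481467 380.9924314] [475.61294299 303.64349527]
[269.54239541 382.37975371] [475.14703892 303.73524424]
[270.22050258 392.36135698] [471.81439388 304.39153115]
```

View pics/c5.png

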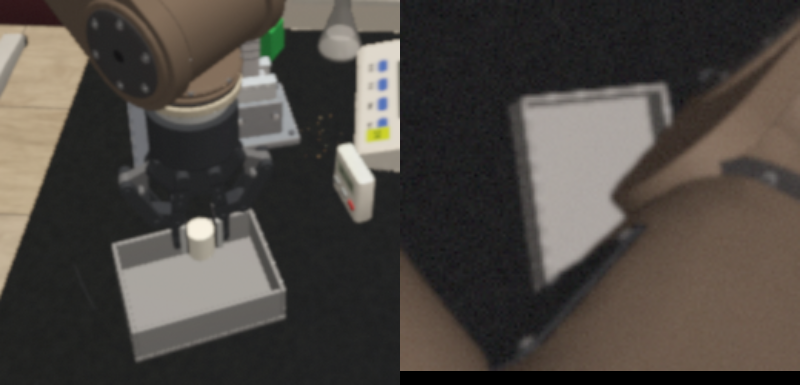

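The pellet is firmly held at about (270,375) in the side frame, above the tote. Now I'll lower and release it.

play_rows:
  deltas:
    - [[0,3,0,0,0,0],[0,6,0,0,0,0],[0,8.5,0,0,0,0],[0,9.3,0,0,0,0],[0,9.3,0,0,0,0],[0,9.3,0,0,0,0]]

```text
time_s: 6.62
position: [0.4748, -0.4646, 0.0136]
tool_rot: [-1.214, 1.201, -1.202]
ft_force: [0.7, 0.3, 1.0]
finger_gap: 0.024
```

play_rows:
  deltas:
    - [[0,0,0,0,0,0],[0,0,0,0,0,0],[0,0,0,0,0,0],[0,-3,0,0,0,0],[0,-6,0,0,0,0],[0,-9,0,0,0,0],[0,-9,0,0,0,0]]
  grip: 0.0

```text
time_s: 7.2
position: [0.4759, -0.4672, 0.1095]
tool_rot: [-1.215, 1.194, -1.21]
ft_force: [0.7, -1.7, -0.7]
finger_gap: 0.0426
```

Run:
```python
from h import *
o=arm.observe();print(o['position'],o['finger_gap'])
delta([.475,-.223,.10],rot(-89.4));delta([.475,-.223,.006],rot(-89.4))
s=cam('side'); g=s['pixels'].min(2); M=np.zeros_like(g);M[350:450,200:330]=(g>175)[350:450,200:330]
k,l,q,c=cv2.connectedComponentsWithStats(M); print([(c[i],q[i,4],onz(s,*c[i],.03)) for i in range(1,k) if q[i,4]>20])
```

```text
[ 0.47586231 -0.46720084  0.10947764] 0.04257786135505359
[ -24.43, 0.77, 0.14, -0.34, -0.06, 0.41 ]
[ -24.49, 10.17, 0.08, -0.34, -0.06, 0.41 ]
[(array([273.33490566, 409.58490566]), np.int32(212), array([ 0.47684599, -0.46242256,  0.03      ]))]
```

play_rows:
  deltas:
    - [[-4,0,0,0,0,0],[-8,0,0,0,0,0],[-12,0,0,0,0,0],[-16,0.2,-0.1,0,0,0],[-20,0.5,-0.1,0,0,0],[-23,0.8,-0.1,0,0,0.3],[-24.4,1,-0.1,0,0,0.3],[-24.4,2,-0.1,0,0,0.3],[-24.4,5,-0.1,0,0,0.3],[-24.4,8,-0.1,0,0,0.3],[-24.4,10,-0.1,0,0,0.3],[-24.4,10.2,-0.1,0,0,0.3]]

```text
time_s: 8.25
position: [0.4696, -0.2218, -0.0029]
tool_rot: [-1.21, 1.21, -1.195]
ft_force: [-1.7, -0.5, 0.0]
finger_gap: 0.0426
```

play_rows:
  deltas:
    - [[0,0,0,0,0,0],[0,0,0,0,0,0],[0,0,0,0,0,0],[0,0,0,0,0,0],[0,0,0,0,0,0]]
  grip: 1.0

```text
time_s: 8.67
position: [0.4713, -0.2216, 0.0017]
tool_rot: [-1.209, 1.203, -1.2]
ft_force: [-0.9, -0.3, 0.2]
finger_gap: 0.0243
```

play_rows:
  deltas:
    - [[0,-3,0,0,0,0],[0,-6,0,0,0,0],[0,-9,0,0,0,0],[3,-10,0,0,0,0],[7,-10,0,0,0,0],[11,-10,0,0,0,0],[15,-10,0.2,0,0,0],[18.5,-10,0.3,0,0,0],[19.8,-10,0.3,0,0,0],[19.8,-10,0.3,0,0,0],[19.8,-8,0.3,0,0,0],[19.8,-5,0.3,0,0,0]]
  squeeze: 40

```text
time_s: 9.67
position: [0.4767, -0.4195, 0.0519]
tool_rot: [-1.21, 1.201, -1.202]
ft_force: [0.0, -0.6, -0.6]
finger_gap: 0.0247
```

play_rows:
  deltas:
    - [[0,2,0,0,0,0],[0,4,0,0,0,0],[0,4.2,0,0,0,0],[0,4.2,0,0,0,0]]

```text
time_s: 10.0
position: [0.4756, -0.4178, 0.0073]
tool_rot: [-1.21, 1.206, -1.196]
ft_force: [-0.0, -0.0, -1.4]
finger_gap: 0.0243
```

play_rows:
  deltas:
    - [[0,0,0,0,0,0],[0,0,0,0,0,0],[0,0,0,0,0,0],[0,-3,0,0,0,0],[0,-7,0,0,0,0],[0,-11,0,0,0,0],[0,-15,0,0,0,0],[0,-18,0,0,0,0],[0,-18,0,0,0,0]]
  grip: 0.0

```text
time_s: 10.75
position: [0.4773, -0.4218, 0.1955]
tool_rot: [-1.21, 1.195, -1.208]
ft_force: [-0.0, -0.7, 0.1]
finger_gap: 0.0428
```

Run:
```python
from h import *
o=arm.observe();print(o['position'],o['finger_gap'],o['q'].round(2))
s=cam('side'); g=s['pixels'].min(2); M=np.zeros_like(g);M[340:450,200:330]=(g>175)[340:450,200:330]
k,l,q,c=cv2.connectedComponentsWithStats(M); print([(c[i],q[i,4],onz(s,*c[i],.03)) for i in range(1,k) if q[i,4]>20])
delta([.576,-.19,.24],rot(.6)); delta([.576,-.19,.18],rot(.6))
```

```text
[ 0.4773193  -0.42182364  0.19554107] 0.04277945445613965 [-0.83  0.53  1.56  0.    1.04 -0.84]
[(array([269.94350282, 386.6779661 ]), np.int32(177), array([ 0.47819989, -0.41871303,  0.03      ])), (array([273.37799043, 409.67942584]), np.int32(209), array([ 0.47688365, -0.46260484,  0.03      ]))]
[ -23.01, -4.74, 10.18, -0.22, -90.06, 0.24 ]
[ -23.01, 1.26, 10.15, -0.22, -90.06, 0.24 ]
```

Both pellets are in the tote, at about (.477,-.463) and (.478,-.419). Next I'll swing over the holder with the jaws turned to close along y.

play_rows:
  deltas:
    - [[-2,-1.5,1,0,-7,0],[-4,-3,2,0,-14,0],[-6,-4.7,3,0,-21,0],[-8,-4.7,4,0,-28,0],[-10,-4.7,5,0,-35,0],[-12,-4.7,6,0,-42,0],[-14,-4.7,7,0,-49,0],[-16,-4.7,8,0,-56,0],[-18,-4.7,9,0,-63,0],[-20,-4.7,9.5,0,-70,0],[-22,-4.7,10,0,-77,0],[-23,-4.7,10.2,0,-84,0]]

```text
time_s: 11.8
position: [0.5756, -0.1873, 0.2351]
tool_rot: [-1.564, 0.07, -0.068]
ft_force: [-0.2, 0.1, -0.8]
finger_gap: 0.0425
```

Run:
```python
from h import *
o=arm.observe();print(o['position'],o['finger_gap'],o['q'].round(2))
delta([.576,-.19,.24],rot(.6)); delta([.578,-.19,.165],rot(.6))
```

```text
[ 0.57560236 -0.18731783  0.23507302] 0.04250823075821189 [-0.43  0.45  1.59  0.01  1.1  -1.91]
[ 0.06, -0.49, -0.26, -0.35, -5.65, -0.09 ]
[ 0.28, 7.01, -0.29, -0.35, -5.65, -0.09 ]
```

play_rows:
  deltas:
    - [[0.1,2,-0.2,-0.2,-5.6,0],[0.2,4,-0.3,-0.3,-5.6,0],[0.2,6,-0.3,-0.3,-5.6,0],[0.2,7,-0.3,-0.3,-5.6,0],[0.2,7,-0.3,-0.3,-5.6,0]]

```text
time_s: 12.22
position: [0.5762, -0.1918, 0.1633]
tool_rot: [-1.569, 0.002, 0.005]
ft_force: [-0.9, -0.8, -0.6]
finger_gap: 0.0425
```

Run:
```python
from h import *
o=arm.observe();P=o['position'];print(P,o['finger_gap'],o['tool_rot'])
s=cam('side'); t=cam('top')
a=cv2.resize(s['pixels'][190:330,240:350,::-1],(440,560),interpolation=cv2.INTER_CUBIC);b=cv2.resize(t['pixels'][215:305,290:380,::-1],(360,360),interpolation=cv2.INTER_CUBIC)
im=np.zeros((560,800,3),np.uint8);im[:,:440]=a;im[:360,440:]=b;cv2.imwrite('pics/c6.png',im)
for n,Q in(('tcp',P),('padL',P+[0,.0215,0]),('padR',P-[0,.0215,0]),('R+2cm',P+[0,-.0215,.02]),('post top',H+[0,0,.136]),('post+4mm x',H+[.004,0,.136])):
  print(n,((proj(s,Q)-[240,190])*4).round(),(proj(t,Q)).round(1))
```

```text
[ 0.57617882 -0.19183975  0.1633182 ] 0.04252649267721894 [-1.56876396  0.00166178  0.00532063]
tcp [247. 161.] [338.4 246.6]
padL [238. 135.] [327.2 246.5]
padR [257. 188.] [349.6 246.7]
R+2cm [257. 151.] [350.2 244.8]
post top [246. 207.] [336.8 249.3]
post+4mm x [254. 206.] [336.8 247.3]
```

View pics/c6.png

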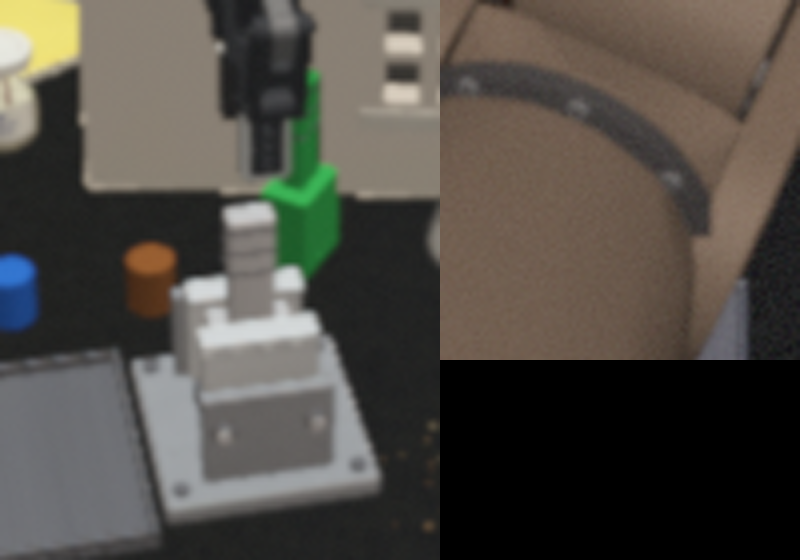

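The near finger is straight above the post, with its tip at about (307,234) in the frame. That is about 6 mm above the reported TCP, the same offset as before. The post top is at about (302,243). I'll descend until the tips are about 16 mm above the cheeks.

play_rows:
  deltas:
    - [[0,2,0.1,0,0,0],[0,4,0.1,0,0,0],[0,5.5,0.1,0,0,0],[0,6.2,0.1,0,0,0],[0,6.5,0.1,0,0,0],[0,6.5,0.1,0,0,0]]

```text
time_s: 12.82
position: [0.5776, -0.1915, 0.1014]
tool_rot: [-1.571, -0.002, 0.002]
ft_force: [0.8, 0.6, 0.9]
finger_gap: 0.0427
```

Run:
```python
from h import *
o=arm.observe();P=o['position'];print(P,o['finger_gap'],o['tool_rot'],o['ft_force'])
s=cam('side')
cv2.imwrite('pics/c7.png',cv2.resize(s['pixels'][200:320,260:360,::-1],(500,600),interpolation=cv2.INTER_CUBIC))
```

```text
[ 0.57757443 -0.19151452  0.10138867] 0.042681614625713224 [-1.57092905 -0.00203223  0.00167356] [0.8377639  0.57960491 0.91742924]
```

View pics/c7.png

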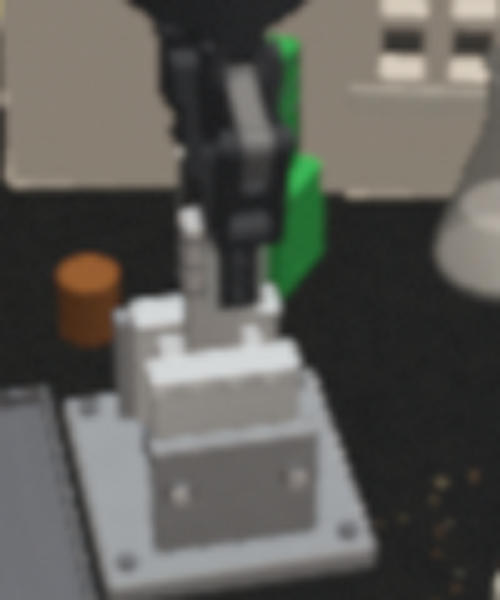

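The near finger tip is at about (308,261), just in front of the post and clear of the near cheek top. It sits slightly to +x, so I'll shift back 2 mm and grip.

play_rows:
  deltas:
    - [[-0.2,0,0.1,0,0,0],[-0.2,0,0.1,0,0,0]]

```text
time_s: 13.03
position: [0.5754, -0.1903, 0.1019]
tool_rot: [-1.571, -0.003, 0.001]
ft_force: [-0.4, -0.7, 0.4]
finger_gap: 0.0426
```

play_rows:
  deltas:
    - [[0,0,0,0,0,0],[0,0,0,0,0,0],[0,0,0,0,0,0],[0,0,0,0,0,0],[0,0,0,0,0,0],[0,0,0,0,0,0]]
  grip: 1.0
  squeeze: 70

```text
time_s: 13.53
position: [0.5756, -0.1905, 0.1016]
tool_rot: [-1.571, -0.003, 0.001]
ft_force: [-1.2, 0.4, 4.5]
finger_gap: 0.0124
```

```bash
cat > lean.py <<'E'
from h import *
import sys
o=arm.observe();P=o['position'].copy();print(P,o['finger_gap'],o['tool_rot'],o['ft_force'],o['torque'])
M=R.from_rotvec(o['tool_rot']).as_matrix()
for cz in (.001,.013,.026):
  for a in map(float,sys.argv[1:]):
    T=R.from_rotvec([-np.radians(a),0,0]).as_matrix(); c=np.array([P[0],P[1],cz])
    print(cz,a,end=' '); delta(c+T@(P-c),T@M)
E
python3 lean.py 3 6 9 11 -3 -6 -9 -11
```

```text
[ 0.57560314 -0.19046099  0.10155343] 0.012425743875033679 [-1.57112426e+00 -2.50481757e-03  1.36592162e-03] [-1.16778091  0.3622039   4.49190465] [ 0.14152953  0.13682908 -0.02664474]
0.001 3.0 [ 0.00, 0.01, 0.53, -3.00, -0.00, 0.01 ]
0.001 6.0 [ 0.00, 0.05, 1.05, -6.00, -0.00, 0.01 ]
0.001 9.0 [ 0.00, 0.12, 1.57, -9.00, -0.01, 0.02 ]
0.001 11.0 [ 0.00, 0.18, 1.92, -11.00, -0.01, 0.03 ]
0.001 -3.0 [ -0.00, 0.01, -0.53, 3.00, 0.00, -0.01 ]
0.001 -6.0 [ -0.00, 0.06, -1.05, 6.00, 0.00, -0.01 ]
0.001 -9.0 [ -0.00, 0.12, -1.57, 9.00, 0.01, -0.02 ]
0.001 -11.0 [ -0.00, 0.19, -1.92, 11.00, 0.01, -0.03 ]
0.013 3.0 [ 0.00, 0.01, 0.46, -3.00, -0.00, 0.01 ]
0.013 6.0 [ 0.00, 0.05, 0.93, -6.00, -0.00, 0.01 ]
0.013 9.0 [ 0.00, 0.11, 1.39, -9.00, -0.01, 0.02 ]
0.013 11.0 [ 0.00, 0.16, 1.69, -11.00, -0.01, 0.03 ]
0.013 -3.0 [ -0.00, 0.01, -0.46, 3.00, 0.00, -0.01 ]
0.013 -6.0 [ -0.00, 0.05, -0.93, 6.00, 0.00, -0.01 ]
0.013 -9.0 [ -0.00, 0.11, -1.39, 9.00, 0.01, -0.02 ]
0.013 -11.0 [ -0.00, 0.16, -1.69, 11.00, 0.01, -0.03 ]
0.026 3.0 [ 0.00, 0.01, 0.40, -3.00, -0.00, 0.01 ]
0.026 6.0 [ 0.00, 0.04, 0.79, -6.00, -0.00, 0.01 ]
0.026 9.0 [ 0.00, 0.09, 1.18, -9.00, -0.01, 0.02 ]
0.026 11.0 [ 0.00, 0.14, 1.44, -11.00, -0.01, 0.03 ]
0.026 -3.0 [ -0.00, 0.01, -0.40, 3.00, 0.00, -0.01 ]
0.026 -6.0 [ -0.00, 0.04, -0.79, 6.00, 0.00, -0.01 ]
0.026 -9.0 [ -0.00, 0.09, -1.18, 9.00, 0.01, -0.02 ]
0.026 -11.0 [ -0.00, 0.14, -1.44, 11.00, 0.01, -0.03 ]
```

play_rows:
  deltas:
    - [[0,0,0.15,-1,0,0],[0,0,0.31,-2,0,0],[0,0.01,0.46,-3,0,0],[0,0.02,0.62,-4,0,0],[0,0.03,0.77,-5,0,0],[0,0.03,0.77,-5,0,0]]

```text
time_s: 14.03
position: [0.5757, -0.1826, 0.1015]
tool_rot: [-1.66, -0.003, 0.001]
ft_force: [-1.0, -2.5, 6.9]
finger_gap: 0.0128
```

Run:
```python
from h import *
o=arm.observe();print(o['position'],o['ft_force'],o['torque'],o['tool_rot'],o['finger_gap'])
```

```text
[ 0.57571177 -0.1826014   0.10150492] [-0.99110182 -2.45023505  6.90876483] [-0.38839591  0.24295408 -0.04612928] [-1.65999947e+00 -3.44658596e-03  1.41960277e-03] 0.012807772029303183
```

The forces are small and consistent with pushing the cheek. I'll continue to about 10.5°.

play_rows:
  deltas:
    - [[0,0,0.15,-1,0,0],[0,0,0.31,-2,0,0],[0,0.01,0.46,-3,0,0],[0,0.02,0.62,-4,0,0],[0,0.03,0.77,-5,0,0],[0,0.03,0.83,-5.4,0,0],[0,0.03,0.83,-5.4,0,0]]

```text
time_s: 14.62
position: [0.5759, -0.1756, 0.1007]
tool_rot: [-1.755, -0.004, 0.001]
ft_force: [-2.5, -9.5, 8.0]
finger_gap: 0.0124
```

```bash
cat > lk.py <<'E'
from h import *
import sys
o=arm.observe();print(o['position'],o['ft_force'],o['torque'],o['tool_rot'],o['finger_gap'])
s=cam('side')
cv2.imwrite('pics/'+sys.argv[1]+'.png',cv2.resize(s['pixels'][200:320,260:360,::-1],(500,600),interpolation=cv2.INTER_CUBIC))
E
python3 lk.py c8
```

```text
[ 0.57586395 -0.17558171  0.10073478] [-2.53475822 -9.46543508  8.0136423 ] [-1.83031935  0.36877795 -0.04632065] [-1.75531994e+00 -4.16775274e-03  1.38846155e-03] 0.012433562352892573
```

View pics/c8.png

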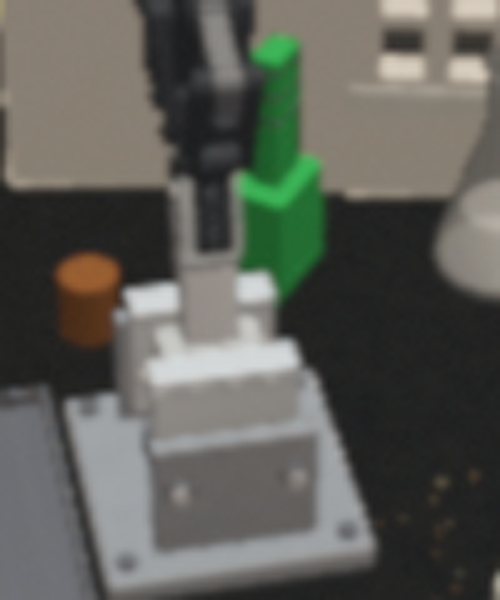

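The far cheek has visibly moved out by about 7–8 mm; its top edge went from crop row 300 to about 285. The post leans away and the fingertip stays clear of the cheeks. Now the other way.

play_rows:
  deltas:
    - [[0,0,-0.31,2,0,0],[0,0.02,-0.62,4,0,0],[0,0.05,-0.93,6,0,0],[0,0.09,-1.23,8,0,0],[0,0.15,-1.6,10.4,0,0],[0,0.2,-1.84,12,0,0],[0,0.23,-1.99,13,0,0],[0,0.27,-2.14,14,0,0],[0,0.3,-2.29,15,0,0],[0,0.35,-2.44,16,0,0],[0,0.39,-2.59,17,0,0],[0,0.39,-2.59,17,0,0]]

```text
time_s: 15.67
position: [0.5758, -0.201, 0.1013]
tool_rot: [-1.454, -0.002, 0.0]
ft_force: [-0.1, 2.8, 9.5]
finger_gap: 0.0128
```

Run:
```python
from h import *
o=arm.observe();print(o['position'],o['ft_force'],o['torque'],o['tool_rot'],o['finger_gap'])
```

```text
[ 0.57579387 -0.20101387  0.10131078] [-0.13447087  2.77862918  9.47791013] [ 0.52846433 -0.00083817 -0.04018802] [-1.45449525e+00 -2.14580076e-03  4.53430282e-04] 0.012752464501271663
```

play_rows:
  deltas:
    - [[0,0,-0.15,1,0,0],[0,0,-0.31,2,0,0],[0,0.01,-0.46,3,0,0],[0,0.02,-0.61,4,0,0],[0,0.02,-0.61,4,0,0]]

```text
time_s: 16.08
position: [0.5757, -0.2053, 0.1006]
tool_rot: [-1.381, -0.001, 0.001]
ft_force: [1.5, 11.5, 12.8]
finger_gap: 0.0128
```

```bash
python3 lk.py c9
```

```text
[ 0.57568707 -0.20529042  0.10055183] [ 1.53895101 11.51197554 12.82960652] [ 2.58846934 -0.21793819 -0.05134329] [-1.38142821e+00 -1.21752525e-03  1.05066837e-03] 0.012798392189090197
```

View pics/c9.png

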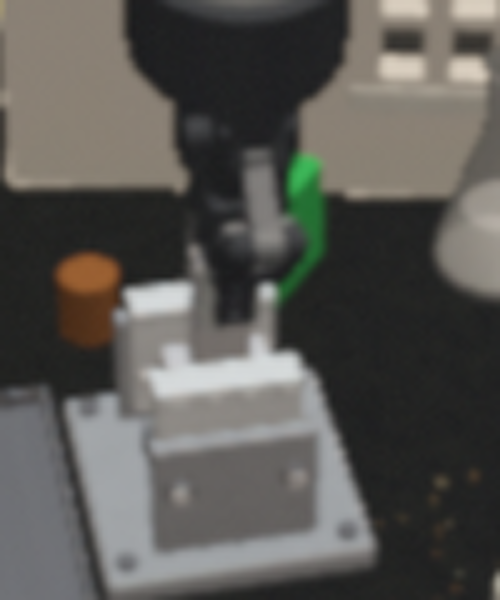

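Both cheeks now stand out: the near one's top edge is about 2 px lower, and the end-stop load is showing. Next I'll stand the block upright.

play_rows:
  deltas:
    - [[0,0,0.31,-2,0,0],[0,0.02,0.62,-4,0,0],[0,0.05,0.93,-6,0,0],[0,0.09,1.23,-8,0,0],[0,0.15,1.63,-10.6,0,0],[0,0.15,1.63,-10.6,0,0],[0,0.15,1.63,-10.6,0,0]]

```text
time_s: 16.72
position: [0.5756, -0.1898, 0.1015]
tool_rot: [-1.57, -0.003, 0.003]
ft_force: [-0.4, 1.2, 6.7]
finger_gap: 0.0126
```

Run:
```python
from h import *
o=arm.observe();print(o['position'],o['ft_force'],o['torque'],o['tool_rot'],o['finger_gap'])
delta([.5756,-.1905,.1016],rot(.1)); delta([.5756,-.1905,.1816],rot(.1))
```

```text
[ 0.57558794 -0.18982836  0.10151097] [-0.38624907  1.22728649  6.68789313] [ 0.53590082  0.13247262 -0.02113896] [-1.57017638 -0.00310029  0.0026466 ] 0.012589841861696304
[ 0.00, -0.01, -0.07, -0.04, 0.11, 0.02 ]
[ 0.00, -8.01, -0.06, -0.04, 0.11, 0.02 ]
```

play_rows:
  deltas:
    - [[0,-0.2,-0.05,0,0,0],[0,-0.5,-0.05,0,0,0],[0,-0.8,-0.05,0,0,0],[0,-1.2,-0.05,0,0,0]]

```text
time_s: 17.05
position: [0.575, -0.1912, 0.1128]
tool_rot: [-1.57, -0.0, 0.002]
ft_force: [-0.4, -0.1, -3.2]
finger_gap: 0.0131
```

Run:
```python
from h import *
o=arm.observe();print(o['position'],o['ft_force'],o['torque'],o['tool_rot'],o['finger_gap'])
```

```text
[ 0.5749539  -0.1911835   0.11281971] [-0.35647914 -0.09687833 -3.18893322] [0.00337454 0.08171308 0.00200849] [-1.56992102e+00 -4.33715991e-04  2.44742699e-03] 0.013128050098048107
```

Free: the force reading is just the block's weight (3.2 N). I'll lift it the rest of the way.

play_rows:
  deltas:
    - [[0,-0.8,0,0,0,0],[0,-1.6,0,0,0,0],[0,-2.4,0,0,0,0],[0,-3.2,0,0,0,0],[0,-4,0,0,0,0],[0,-4.8,0,0,0,0],[0,-5.6,0,0,0,0],[0,-6.4,0,0,0,0],[0,-7.2,0,0,0,0],[0,-8,0,0,0,0],[0,-8.6,0,0,0,0],[0,-8.8,0,0,0,0]]

```text
time_s: 18.05
position: [0.5756, -0.191, 0.2023]
tool_rot: [-1.571, -0.003, 0.001]
ft_force: [0.7, -0.2, -2.8]
finger_gap: 0.0125
```

play_rows:
  deltas:
    - [[0,0,0,0,0,0],[0,0,0,0,0,0],[0,0,0,0,0,0],[0,0,0,0,0,0],[0,0,0,0,0,0],[0,0,0,0,0,0]]

```text
time_s: 18.55
position: [0.5753, -0.1908, 0.2008]
tool_rot: [-1.571, -0.001, 0.002]
ft_force: [-0.4, -0.4, -3.4]
finger_gap: 0.0128
```

Run:
```python
from h import *
o=arm.observe();P=o['position'];print(P,o['ft_force'],o['tool_rot'],o['finger_gap'],o['qd'].round(4))
s=cam('side')
cv2.imwrite('pics/c10.png',cv2.resize(s['pixels'][170:450,190:400,::-1],(450,600),interpolation=cv2.INTER_CUBIC))
```

```text
[ 0.57526727 -0.19082389  0.20084451] [-0.42547981 -0.3714     -3.42021726] [-1.57052509e+00 -1.44133059e-03  2.35199541e-03] 0.012799498050536448 [ 0.0011 -0.0016 -0.0012 -0.0008  0.0002 -0.0008]
```

View pics/c10.png

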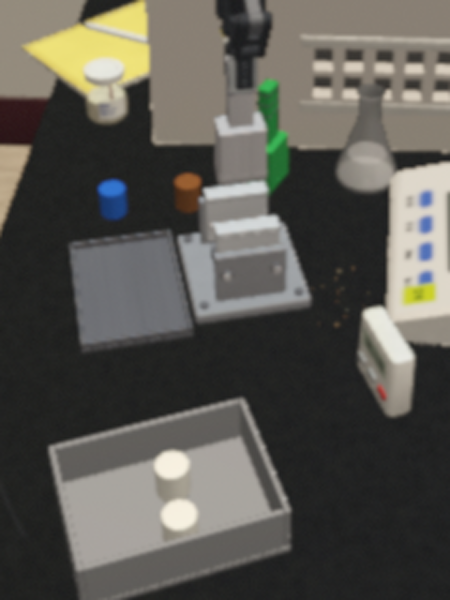

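The final picture shows the block upright and held at crop (240,150), clear of the holder. Both pellets are in the tote at crop (172,470) and (180,520), and the jar, timer and flask are standing. I'll hand it in.

```bash
python3 -c "
from station import arm
print(arm.sign_off())"
```

```text
the job is handed in; nothing more can be done
None
```

The job is done and handed in at about 18.6 s of the 61 s allowed; the station gave no verdict. Both pellets are in the tote. The block was rocked about 10.5° to +y and 10.9° to -y, stood upright and lifted out between the cheeks.

**Last checks**
- **Block:** it hangs upright over the holder centre, with the tool within about 0.2° of vertical. The arm is at rest. The only load on the wrist is about 3.3 N, the block's weight. Its underside is about 30 mm above the cheek tops, worked out from the lift height and consistent with the picture.
- **Cheeks:** both were seen standing out in the side view. The force rose at the end of each rock, as if reaching the end stops. I had no direct reading of the joint values.
- **Pellets:** both are in the tote, let go, about 44 mm apart.
- **Jar, timer and flask:** they look undisturbed in the last picture; I did not measure them.

**What disagreed**
- **Fingertip height:** the fingertips sat about 25 mm higher than the reported pose plus the stated 22 mm. The first close on pellet 1 therefore caught nothing and moved nothing. I allowed for this afterwards.
- **Finger gap:** it read 1 to 2 mm less than the true widths (24.5 mm on the 26 mm pellets, 12.6 mm on the 14 mm post).

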